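# Roll the rolling pin to its stripe

## Task

Clear the pastry mat for the next cake: with the fingertips on the upper half of the rolling pin, roll it (do not slide, grip or lift it) across the mat until it comes to rest lying along the red stripe, the middle line of the pin above the stripe. Leave it lying still on the mat, and do not shift anything else on the counter.

Things in the scene. Friction and masses are not known exactly. Their poses are not given: they have to be found in the camera images.
- pin: Rolling pin, one rigid piece, 0.55 to 0.9 kg. Pale barrel 70 mm thick, 200 mm long; at each end a 12 mm steel neck and a dark handle 26 mm thick, 68 mm long (360 mm overall). Origin at the barrel's centre, on its axis, 38 mm above the counter; barrel top 73 mm above it. Own y runs along the pin; own x and z turn as it rolls. Starts 85 to 160 mm from the stripe, on the robot's side of it or beyond.
- stripe: Flat red stripe printed on the mat, 30 mm wide and 580 mm long, no noticeable height. Origin at its centre, about 3 mm above the counter; own y axis along the stripe, own x axis across it.
- mat: Grey-blue pastry mat, 300 mm (own x) by 600 mm (own y), 3 mm thick, fixed to the counter. Origin at the centre of its underside. Pin and stripe lie along its y axis within 3 degrees. Pin-to-mat friction about 0.6; the pin has some rolling resistance: it stays where it is left and, let go at a few cm/s, stops within about 5 mm.
- cutter: Loose steel ring cutter, 52 mm in diameter, 40 mm high, standing on the mat beyond the pin's +y end. Origin at the centre of its underside. Leave alone.
- nozzle: Loose steel piping nozzle, a cone 30 mm wide and 45 mm high, standing on the mat beyond the pin's -y end. Origin at the centre of its underside. Leave alone.
- jar: Loose amber jar with a red lid, 60 mm wide, 100 mm high, left of the mat. Origin at the centre of its underside. Leave alone.
- mug: Loose blue mug, 80 mm wide, 90 mm high, left of the mat. Origin at the centre of its underside. Leave alone.
- bowl: Loose white bowl, 170 mm wide, 70 mm high, right of the mat. Origin at the centre of its underside. Leave alone.
- scraper: Loose kitchen spatula with a black handle, lying flat right of the mat. Leave alone.
- tin: Loose yellow-labelled tin, 74 mm wide, 75 mm high, standing at the far left. Origin at the centre of its underside. Leave alone.

How it is judged:
By the outcome, as a careful person would: the job done as asked, in the order asked, and still so for the second after the job is handed in, with the robot touching nothing.
It also fails if it takes over 56 s, if anything falls off the work surface, if the arm or the gripper's body presses on something with over 40 N, if the wrist force passes 120 N, or if a joint passes its speed limit or range.

## Robot

A 7-joint arm with a two-finger parallel gripper is mounted at the origin on the work surface. World frame = base frame: x ahead of the robot, y to its left, z up, the work surface at z = 0. Lengths are in m, angles in rad, forces in N, time in s.
With the tool pointing down it reaches from about 0.4 to 0.875 m from the base axis. Payload 19.3 kg.
Tool frame: the origin (TCP) lies midway between the tips of the shut fingers; the grasp point (between the pads) lies 19 mm behind it; z points along the fingers, y is the direction in which the jaws open and shut (so a half turn about z gives the same grasp; the last joint's range is limited). The gripper opens to 85 mm and grips with 20 to 120 N. Pads are 22 mm wide; open, the fingers measure 114 mm over their backs; the gripper's body (76 mm by 85 mm) begins 54 mm behind the grasp point. The pads swing forward as they close: fully open they stand 13 mm farther back than shut.
Start: joints at [-1.315, 0.521, -0.036, 1.599, 0.021, 1.021, -0.113], TCP at [0.2, 0.592, 0.231] pointing down, gripper open.
Joint ranges: [-2.91, 2.91], [-0.3, 2.13], [-1.5, 1.42], [0.17, 2.43], [-1.26, 4.41], [0.16, 1.93], [-2.52, 2.52]. Speed limits (rad/s): [1.89, 1.89, 2.39, 2.39, 3.01, 3.01, 3.01].

## Interface

Orientations are given as [roll, pitch, yaw] about the fixed x, y, z axes, in that order (R = Rz(yaw) Ry(pitch) Rx(roll)).
In Python, from workcell import telemetry, cams, workorder gives the robot as it stands. The module is installed in compiled form; this text tells all that it offers.
- The arm moves only by the tool apply_moves, never from a script. Its argument "steps" is a list of rows, each a list of 4 numbers: the shift along the tool's x, y, z in cm, then the turn about the tool's z in rad. A call has exactly 10 rows; each row is the pose to reach, as a shift and turn from the pose commanded when the call began, along the tool's axes at that moment; what a row does not reach only later rows make up. A row lasts 1/12 s, in which the tool goes at most 41.7 mm and 7.16 degrees, less where a joint would pass 70% of its speed; a pose out of reach is approached as far as the arm can. A call with a gripper value outside its range is refused whole. "claw" is the closure, from 0 (fully open) to 1 (shut), set as the call begins (left out, the last holds). The fingers move at their own pace and stop on an object; "force" is the grip in N (left out, the last holds). Time passes only in rows, so rows that repeat a pose let the fingers close, or fill a call up. It gives the time, the measured TCP pose, the force and the opening at its end, in the units of the state.
- telemetry.observe(): the state, without advancing time (a new reading comes with each control period).
- cams.grab_frame(name): name is "side" or "top"; returns a dict with "color" (384x512x3 uint8, red, green, blue), "mtx" (3x3 intrinsics, pixels), "eye" and "orientation" of the camera in the world. Camera axes: x right, y down, z forward; pixel columns grow to the right and rows downward; lengths in m; the calibration is good to about 2 mm. A picture is of the moment at which its call begins. There is no depth.
- workorder.job_done(): hands the job in, once; it reports no verdict.
Trained networks look in the newest picture that a camera, given by its name, has taken for a name from the list of things; names that differ only in an ending like _2 or _b are one class to them, and where a whole thing is asked for, a point or a joint stands for the part that bears it (a point fixed in the world has none). Each returns a list of dicts, best first, with "score" (0 to 1); they miss things now and then, are a little off and sometimes report something else, mostly with a low value. They report only what shows in the picture. A call takes as long as a camera call.
- cams.find_in(camera, name): "box" ([left, top, width, height] in pixels, round what is visible of it).
- cams.pinpoint(camera, name): "uv" ([column, row] in pixels: a listed point, or the origin of a listed thing).
The state is a dict: "clock": time; "qpos": joint angles; "qd": joint speeds; "joint_efforts": joint torques, N m; "position": TCP position; "tool_rot": TCP orientation; "force": force on the tool from outside, world axes, zero at the start; "moment": the same for the moment, N m; "grip_width": finger opening in m.
Only numpy, scipy, OpenCV 4.12 (cv2) and the standard library are available. Lean on these libraries where they do the work, as an engineer would, in place of code of your own. Each camera call takes 0.05 s, during which the arm holds its last target. There are 200 camera calls.

## Working session

There is one attempt and no reset: what is moved stays moved. The work goes in short steps, Python scripts to look and compute and a tool call to move; the robot and the scene stay as the last step left them, time stands still between calls to the robot, and variables do not carry over. Pictures are saved under pics/ and viewed, about 8 in all and at most 12, crops included, and the job is handed in when it is done.

Besides the shell and the picture viewer there is one more tool, called after ">>>" as name([rows], argument=value, ...), one row to a line, values as JSON. apply_moves: Moves the arm, as the interface text tells. Its arguments: {"type":"object","properties":{"steps":{"type":"array"},"claw":{"type":"number"},"force":{"type":"number"}},"required":["steps"]}

```bash
mkdir -p pics; cat > h.py <<'E'
import numpy as np,cv2
from scipy.spatial.transform import Rotation as R
from workcell import telemetry,cams,workorder
def rot(o):
    o=np.array(o,float)
    if o.shape==(3,3): return o
    return R.from_euler('xyz',o).as_matrix() if o.size==3 else R.from_quat(o).as_matrix()
def px2w(f,uv,z):
    d=rot(f['orientation'])@np.linalg.inv(f['mtx'])@np.array([uv[0],uv[1],1.])
    e=np.array(f['eye']); return e+d*(z-e[2])/d[2]
def w2px(f,p):
    c=rot(f['orientation']).T@(np.array(p)-f['eye']); q=np.array(f['mtx'])@c; return q[:2]/q[2]
E
python3 - <<'E'
from h import *
s=telemetry.observe(); print({k:np.round(v,3) for k,v in s.items()})
ims=[]
for n in('top','side'):
    f=cams.grab_frame(n); print(n,f['eye'],f['orientation'],f['mtx'])
    cv2.imwrite(f'pics/{n}0.png',f['color'][:,:,::-1])
    for o,z in(('pin',.038),('stripe',.003),('mat',0),('cutter',0),('nozzle',0),('jar',0),('mug',0),('bowl',0),('tin',0)):
        r=cams.pinpoint(n,o)
        if r: print(o,[(np.round(a['uv'],1),round(a['score'],2),np.round(px2w(f,a['uv'],z),3)) for a in r[:2]])
E
```

```text
{'clock': np.float64(0.0), 'qpos': array([-1.315,  0.522, -0.036,  1.6  ,  0.021,  1.021, -0.113]), 'qd': array([ 0.001, -0.   ,  0.001, -0.   , -0.003, -0.001, -0.001]), 'joint_efforts': array([ 1.0000e-03, -9.2711e+01,  1.9800e+00, -3.6993e+01,  1.8000e-02,
        8.0000e-03, -0.0000e+00]), 'position': array([0.2  , 0.592, 0.231]), 'tool_rot': array([-3.14 ,  0.   ,  2.816]), 'force': array([-0.263,  0.447,  0.638]), 'moment': array([ 0.051, -0.009, -0.034]), 'grip_width': np.float64(0.085)}
top [0.24883197 0.02939362 1.43046718] [-2.93682958e+00  7.34242877e-04 -1.55728231e+00] [[374.65357035   0.         250.97585625]
 [  0.         374.65357035 198.9054828 ]
 [  0.           0.           1.        ]]
pin [(array([275.3, 203.1]), 0.77, array([ 0.523, -0.058,  0.038]))]
mat [(array([277.1, 193.6]), 0.71, array([ 0.568, -0.067,  0.   ]))]
cutter [(array([209.4, 197.6]), 0.58, array([0.549, 0.197, 0.   ]))]
nozzle [(array([106. , 205.6]), 0.47, array([0.512, 0.597, 0.   ])), (array([343.4, 189.2]), 0.4, array([ 0.59 , -0.327,  0.   ]))]
jar [(array([121.8, 230.9]), 0.61, array([0.4
[... 417 characters left out ...]
       426.02032952 188.17784068]
 [  0.           0.           1.        ]]
pin [(array([255.5, 203. ]), 0.62, array([ 0.518, -0.048,  0.038]))]
stripe [(array([283.3, 213.1]), 0.88, array([ 0.607, -0.063,  0.003]))]
mat [(array([272.9, 216.4]), 0.8, array([ 0.572, -0.074,  0.   ]))]
cutter [(array([260.3, 173.1]), 0.69, array([0.551, 0.21 , 0.   ]))]
nozzle [(array([290.6, 268.8]), 0.48, array([ 0.597, -0.323, -0.   ]))]
jar [(array([225. , 138.9]), 0.74, array([0.417, 0.526, 0.   ]))]
mug [(array([246. , 131.4]), 0.97, array([ 0.513,  0.597, -0.   ]))]
bowl [(array([212.4, 335.7]), 0.92, array([ 0.388, -0.532,  0.   ]))]
tin [(array([272.6, 135.2]), 0.54, array([ 0.63 ,  0.545, -0.   ]))]
```

View pics/top0.png

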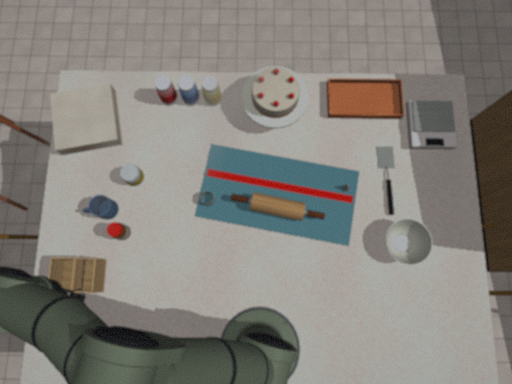

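View pics/side0.png

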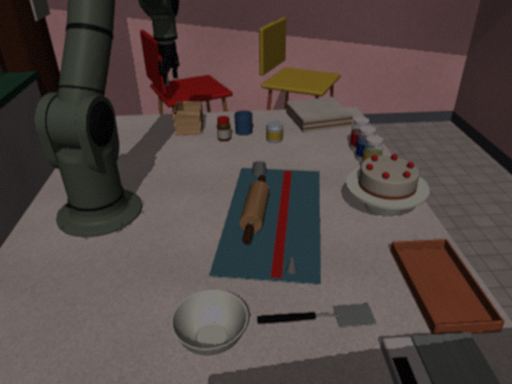

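```bash
cat >> h.py <<'E'
def line(f,mask,z,tag):
    n,l,st,_=cv2.connectedComponentsWithStats(mask.astype(np.uint8)); 
    i=1+np.argmax(st[1:,4]); m=l==i; v,u=np.nonzero(m)
    dx,dy,x0,y0=cv2.fitLine(np.c_[u,v].astype(np.float32),cv2.DIST_L2,0,.01,.01).ravel()
    t=(u-x0)*dx+(v-y0)*dy; tm=(t.min()+t.max())/2; h=(t.max()-t.min())/2
    P=[px2w(f,(x0+dx*k,y0+dy*k),z) for k in(tm-h,tm,tm+h)]
    d=P[2]-P[0]; d*=np.sign(d[1])
    ang=np.degrees(np.arctan2(-d[0],d[1]))
    print(tag,'area',st[i,4],'box',st[i,:4],'c',np.round(P[1],4),'ang',round(ang,2),'len',round(np.linalg.norm(d),4)); return P[1],ang
def measure(n='top'):
    f=cams.grab_frame(n); hsv=cv2.cvtColor(f['color'],cv2.COLOR_RGB2HSV).astype(int)
    H,S,V=hsv[...,0],hsv[...,1],hsv[...,2]
    roi=np.zeros(H.shape,bool)
    if n=='top': roi[140:250,190:365]=1
    else: roi[165:280,215:325]=1
    c,a=line(f,roi&((H<4)|(H>174))&(S>150)&(V>80),.003,'stripe')
    p,b=line(f,roi&(H>5)&(H<25)&(S>60)&(V>70),.038,'pin')
    t=np.radians(a); ax=np.array([np.cos(t),np.sin(t)]);
    print(n,'across offset pin->stripe mm',np.round(1e3*(c-p)[:2]@ax,1),'angle diff (pin-stripe)',round(b-a,2)); return f,c,a,p,b
E
python3 - <<'E'
from h import *
for n in('top','side'):
    f,c,a,p,b=measure(n)
    t=np.radians(b)
    for k in(-.18,-.1,0,.1,.18): print(np.round(w2px(f,[p[0]-k*np.sin(t),p[1]+k*np.cos(t),.038])),end=' ')
    im=cv2.resize(f['color'][135:255,190:365] if n=='top' else f['color'][160:285,210:335],None,fx=4,fy=4,interpolation=cv2.INTER_CUBIC)
    cv2.imwrite(f'pics/{n}c.png',im[:,:,::-1])
E
```

```text
stripe area 891 box [208 170 145  33] c [ 0.6002 -0.0775  0.003 ] ang -10.23 len 0.5725
pin area 921 box [251 193  54  27] c [ 0.5116 -0.0659  0.038 ] ang -11.65 len 0.2058
top across offset pin->stripe mm 89.3 angle diff (pin-stripe) -1.43
[324. 216.] [303. 212.] [277. 206.] [252. 201.] [231. 196.] stripe area 936 box [271 171  20 107] c [ 0.5947 -0.1203  0.003 ] ang -10.25 len 0.5767
pin area 751 box [240 181  28  51] c [ 0.5141 -0.0616  0.038 ] ang -12.03 len 0.2786
side across offset pin->stripe mm 89.7 angle diff (pin-stripe) -1.78
[245. 241.] [250. 224.] [255. 205.] [259. 189.] [262. 177.]
```

View pics/topc.png

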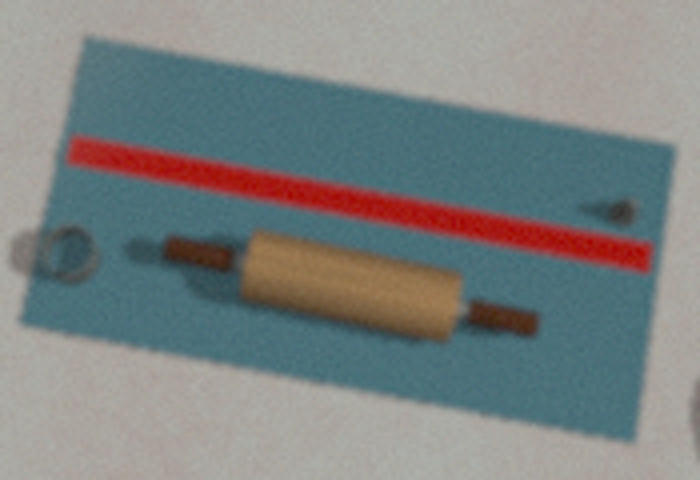

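```bash
cat >> h.py <<'E'
def plan(pxy,ang,u,z):
    s=telemetry.observe(); M=rot(s['tool_rot']); p=np.array(s['position'])
    t=np.radians(ang); fw=np.array([np.cos(t),np.sin(t)])
    T=np.r_[np.array(pxy)[:2]+fw*u/1e3,z]
    d=M.T@(T-p)*100
    y=np.array([-np.sin(t),np.cos(t),0]); yt=M.T@y; 
    if yt[1]<0: yt=-yt
    print('clock',round(s['clock'],2),'pos',np.round(p,4),'F',np.round(s['force'],1),'shift cm',np.round(d,2),'turn',round(np.arctan2(-yt[0],yt[1]),4))
E
python3 - <<'E'
from h import *
plan([.5125,-.064],-11.8,-15,.13)
E
```

```text
clock 1.1 pos [0.2001 0.5921 0.2313] F [ 0.8  0.1 -0.2] shift cm [-49.11 -52.33  10.13] turn -0.1199
```

>>> apply_moves([
  [-2,-2.1,0,0],
  [-4.5,-4.8,0,-0.02],
  [-7,-7.5,0,-0.04],
  [-9.5,-10.1,0,-0.06],
  [-12,-12.8,0,-0.08],
  [-14.5,-15.5,0,-0.1],
  [-17,-18.1,0,-0.12],
  [-19.5,-20.8,0,-0.12],
  [-22,-23.5,0,-0.12],
  [-24.5,-26.1,0,-0.12],
], claw=0)

```text
clock: 1.93
position: [0.349, 0.2646, 0.2315]
tool_rot: [3.141, 0.0, 2.936]
force: [1.5, -0.0, 0.8]
grip_width: 0.085
```

```bash
python3 - <<'E'
from h import *
plan([.5125,-.064],-11.8,-15,.13)
E
```

```text
clock 1.93 pos [0.349  0.2646 0.2315] F [ 1.5 -0.   0.8] shift cm [-21.22 -28.83  10.14] turn 0.0001
```

>>> apply_moves([
  [-2.4,-3.2,0,0],
  [-4.8,-6.4,0,0],
  [-7.2,-9.7,0,0],
  [-9.6,-13,0,0],
  [-12,-16.3,0,0],
  [-14.4,-19.6,1,0],
  [-16.8,-22.9,3,0],
  [-19,-26,5.5,0],
  [-20.5,-28,8,0],
  [-21.3,-28.9,10.1,0],
])

```text
clock: 2.77
position: [0.4988, -0.0641, 0.1288]
tool_rot: [-3.14, 0.001, 2.932]
force: [-0.3, 0.2, -1.0]
grip_width: 0.0854
```

>>> apply_moves([
  [0,0,0,0],
  [0,0,0,0],
  [0,0,0,0],
  [0,0,0,0],
  [0,0,0,0],
  [0,0,0,0],
  [0,0,0,0],
  [0,0,0,0],
  [0,0,0,0],
  [0,0,0,0],
])

```text
clock: 3.6
position: [0.4981, -0.06, 0.1304]
tool_rot: [3.142, 0.0, 2.936]
force: [0.2, 0.2, -0.6]
grip_width: 0.0853
```

```bash
python3 - <<'E'
from h import *
plan([.5125,-.064],-11.8,-15,.0)
f=cams.grab_frame('side'); im=cv2.resize(f['color'][100:285,160:360],None,fx=3.5,fy=3,interpolation=cv2.INTER_CUBIC)
cv2.imwrite('pics/side1.png',im[:,:,::-1])
E
```

```text
clock 3.6 pos [ 0.4981 -0.06    0.1304] F [ 0.2  0.2 -0.6] shift cm [ 1.000e-02 -1.000e-01  1.304e+01] turn 0.0002
```

View pics/side1.png

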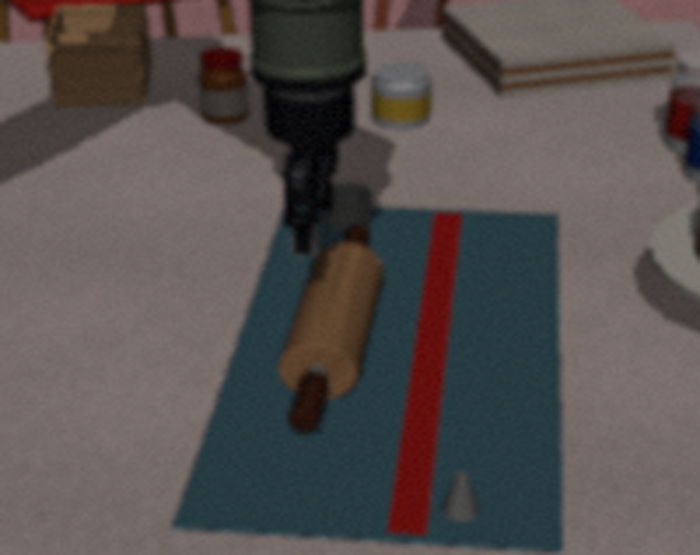

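>>> apply_moves([
  [0,0,2,0],
  [0,0,4,0],
  [0,0,5.5,0],
  [0,0,6.2,0],
  [0,0,6.5,0],
  [0,0,6.7,0],
  [0,0,6.8,0],
  [0,0,6.8,0],
  [0,0,6.8,0],
  [0,0,6.8,0],
])

```text
clock: 4.48
position: [0.4983, -0.06, 0.0628]
tool_rot: [3.141, 0.001, 2.936]
force: [0.9, 0.0, -0.2]
grip_width: 0.0853
```

>>> apply_moves([
  [0,0,0.05,0],
  [0,0,0.1,0],
  [0,0,0.15,0],
  [0,0,0.2,0],
  [0,0,0.25,0],
  [0,0,0.3,0],
  [0,0,0.3,0],
  [0,0,0.3,0],
  [0,0,0.3,0],
  [0,0,0.3,0],
])

```text
clock: 5.32
position: [0.4981, -0.06, 0.0593]
tool_rot: [3.142, 0.0, 2.936]
force: [0.3, -0.4, -0.3]
grip_width: 0.085
```

>>> apply_moves([
  [0,0,0.03,0],
  [0,0,0.06,0],
  [0,0,0.1,0],
  [0,0,0.1,0],
  [0,0,0.1,0],
  [0,0,0.1,0],
  [0,0,0.1,0],
  [0,0,0.1,0],
  [0,0,0.1,0],
  [0,0,0.1,0],
])

```text
clock: 6.15
position: [0.4983, -0.0601, 0.0586]
tool_rot: [3.142, 0.001, 2.936]
force: [-1.5, -0.1, 7.8]
grip_width: 0.0853
```

>>> apply_moves([
  [0,0,0.1,0],
  [0,0,0.1,0],
  [-0.2,0,0.1,-0.001],
  [-0.5,0,0.1,-0.002],
  [-0.9,0,0.1,-0.003],
  [-1.3,0,0.1,-0.004],
  [-1.7,0,0.1,-0.005],
  [-2.1,0,0.1,-0.006],
  [-2.5,0,0.1,-0.007],
  [-2.9,0,0.1,-0.008],
])

```text
clock: 6.98
position: [0.5291, -0.0664, 0.0595]
tool_rot: [3.14, 0.005, 2.942]
force: [-0.8, 1.4, 37.9]
grip_width: 0.0856
```

>>> apply_moves([
  [-0.4,0,0,-0.001],
  [-0.8,0,0,-0.002],
  [-1.2,0,0,-0.003],
  [-1.6,0,0,-0.004],
  [-2,0,0,-0.005],
  [-2.4,0,0,-0.006],
  [-2.7,0,0,-0.007],
  [-2.9,0,0,-0.007],
  [-3,0,0,-0.007],
  [-3,0,0,-0.007],
])

```text
clock: 7.82
position: [0.5578, -0.0722, 0.0586]
tool_rot: [3.141, 0.004, 2.95]
force: [2.4, -1.1, 19.1]
grip_width: 0.0854
```

```bash
python3 - <<'E'
from h import *
s=telemetry.observe(); print(np.round(s['position'],4),np.round(s['force'],1))
f,c,a,p,b=measure('top'); f,c,a,p,b=measure('side')
E
```

```text
[ 0.5578 -0.0722  0.0586] [ 2.4 -1.1 19.1]
stripe area 340 box [208 170  56  16] c [0.6317 0.0974 0.003 ] ang -9.79 len 0.2208
pin area 142 box [253 185  13  16] c [0.5624 0.0085 0.038 ] ang 75.93 len 0.0626
top across offset pin->stripe mm 53.2 angle diff (pin-stripe) 85.72
stripe area 951 box [271 171  20 107] c [ 0.5945 -0.1215  0.003 ] ang -10.29 len 0.5784
pin area 489 box [250 191  23  42] c [ 0.5331 -0.098   0.038 ] ang -3.03 len 0.2262
side across offset pin->stripe mm 64.7 angle diff (pin-stripe) 7.26
```

>>> apply_moves([
  [0,0,-0.5,0],
  [0,0,-1.5,0],
  [0,0,-3,0],
  [0.8,0,-4.5,0],
  [1.6,0,-6,0],
  [2.4,0,-7,0],
  [3,0,-7,0],
  [3,0,-7,0],
  [3,0,-7,0],
  [3,0,-7,0],
])

```text
clock: 8.75
position: [0.5265, -0.0661, 0.1268]
tool_rot: [-3.141, -0.001, 2.951]
force: [-0.2, 0.7, 0.6]
grip_width: 0.0852
```

```bash
python3 - <<'E'
from h import *
s=telemetry.observe(); print(np.round(s['position'],4),np.round(s['force'],1))
for n in('top','side'):
    f,c,a,p,b=measure(n)
    im=cv2.resize(f['color'][135:255,190:365] if n=='top' else f['color'][150:285,210:335],None,fx=3,fy=3,interpolation=cv2.INTER_CUBIC)
    cv2.imwrite(f'pics/{n}2.png',im[:,:,::-1])
a=cv2.imread('pics/top2.png');b=cv2.imread('pics/side2.png');h=max(len(a),len(b))
P=lambda x:np.pad(x,((0,h-len(x)),(0,0),(0,0)))
o=np.hstack([P(a),P(b)]);o=cv2.resize(o,None,fx=.85,fy=.85);print(o.shape);cv2.imwrite('pics/both2.png',o)
E
```

```text
[ 0.5265 -0.0661  0.1268] [-0.2  0.7  0.6]
stripe area 348 box [208 170  58  16] c [0.631  0.0929 0.003 ] ang -10.07 len 0.23
pin area 191 box [252 185  14  20] c [0.5545 0.0071 0.038 ] ang -72.87 len 0.0796
top across offset pin->stripe mm 60.3 angle diff (pin-stripe) -62.8
stripe area 958 box [271 171  20 107] c [ 0.5946 -0.1206  0.003 ] ang -10.25 len 0.5784
pin area 752 box [249 182  27  51] c [ 0.5422 -0.0718  0.038 ] ang -13.31 len 0.2832
side across offset pin->stripe mm 60.3 angle diff (pin-stripe) -3.06
(344, 765, 3)
```

View pics/both2.png

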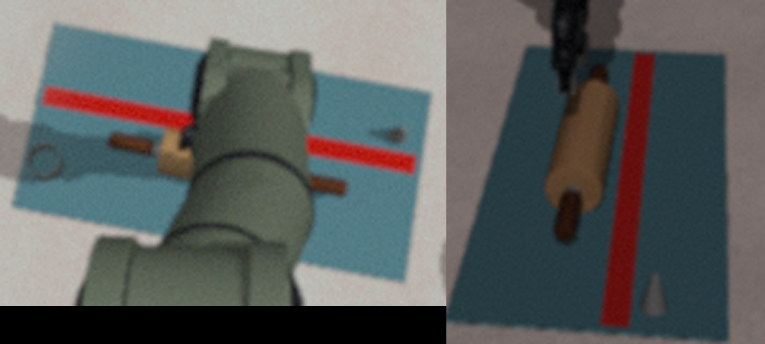

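```bash
cat >> h.py <<'E'
def handles(f,n,c=(.6002,-.0775),a=-10.24):
    hsv=cv2.cvtColor(f['color'],cv2.COLOR_RGB2HSV).astype(int); H,S,V=hsv[...,0],hsv[...,1],hsv[...,2]
    roi=np.zeros(H.shape,bool)
    if n=='top': roi[175:230,215:345]=1
    else: roi[165:255,230:310]=1
    m=roi&((H<14)|(H>176))&(S>75)&(V<110)&(V>15)&(f['color'][...,0]<115)
    k,l,st,ce=cv2.connectedComponentsWithStats(m.astype(np.uint8))
    t=np.radians(a); ax=np.array([np.cos(t),np.sin(t)]); al=np.array([-ax[1],ax[0]])
    for i in np.argsort(-st[1:,4])[:3]+1:
        w=px2w(f,ce[i],.038)[:2]-c; print(n,'handle area',st[i,4],'uv',np.round(ce[i],1),'across mm',np.round(w@ax*1e3,1),'along',np.round(w@al*1e3,1))
E
python3 - <<'E'
from h import *
for n in('top','side'):
    handles(cams.grab_frame(n),n)
    handles(dict(cams.grab_frame(n),color=cv2.imread(f'pics/{n}0.png')[:,:,::-1].copy()),n)
E
```

```text
top handle area 69 uv [241.4 190.9] across mm -57.5 along 140.7
top handle area 60 uv [317.8 207.2] across mm -64.4 along -154.8
top handle area 14 uv [263.9 183.4] across mm -12.0 along 61.9
top handle area 71 uv [239.5 197.9] across mm -85.7 along 142.4
top handle area 69 uv [315.1 214.1] across mm -92.6 along -149.1
top handle area 2 uv [293.5 217.5] across mm -120.7 along -71.5
side handle area 790 uv [282.6 214.6] across mm 4.8 along -42.0
side handle area 193 uv [257.6 231.4] across mm -62.9 along -133.9
side handle area 41 uv [261.6 198. ] across mm -70.0 along 45.0
side handle area 793 uv [282.6 214.3] across mm 4.7 along -40.6
side handle area 171 uv [248.4 231.9] across mm -89.4 along -139.0
side handle area 96 uv [254.5 206.3] across mm -87.6 along -5.2
```

>>> apply_moves([
  [0,0,2.5,0.005],
  [0,0,5,0.01],
  [0,0,6.2,0.015],
  [0,0,6.6,0.015],
  [0,0,6.8,0.015],
  [0,0,6.9,0.015],
  [0,0,6.95,0.015],
  [0,0,7,0.015],
  [0,0,7,0.015],
  [0,0,7,0.015],
])

```text
clock: 9.88
position: [0.5274, -0.0664, 0.0588]
tool_rot: [3.141, 0.002, 2.936]
force: [-0.9, -1.3, 7.2]
grip_width: 0.0855
```

>>> apply_moves([
  [-0.1,0,0,0],
  [-0.3,0,0,0],
  [-0.6,0,0,0],
  [-0.95,0,0,0],
  [-1.3,0,0,0],
  [-1.65,0,0,0],
  [-2,0,0,0],
  [-2.35,0,0,0],
  [-2.7,0,0,0],
  [-3.05,0,0,0],
])

```text
clock: 10.72
position: [0.5583, -0.0728, 0.0596]
tool_rot: [3.141, 0.004, 2.936]
force: [-1.2, -1.4, 18.3]
grip_width: 0.0855
```

>>> apply_moves([
  [-0.35,0,0,0],
  [-0.7,0,0,0],
  [-1.05,0,0,0],
  [-1.4,0,0,0],
  [-1.75,0,0,0],
  [-2.1,0,0,0],
  [-2.4,0,0,0],
  [-2.7,0,0,0],
  [-2.9,0,0,0],
  [-2.95,0,0,0],
])

```text
clock: 11.55
position: [0.5865, -0.0786, 0.0589]
tool_rot: [3.141, 0.003, 2.936]
force: [0.7, 0.4, 5.4]
grip_width: 0.0852
```

>>> apply_moves([
  [0,0,-0.5,0],
  [0,0,-1.5,0],
  [0,0,-3,0],
  [0.8,0,-4.5,0],
  [1.6,0,-6,0],
  [2.4,0,-7,0],
  [3,0,-7,0],
  [3,0,-7,0],
  [3,0,-7,0],
  [3,0,-7,0],
])

```text
clock: 12.38
position: [0.5559, -0.0723, 0.127]
tool_rot: [-3.142, -0.0, 2.936]
force: [-0.1, 0.4, -0.4]
grip_width: 0.0855
```

```bash
python3 - <<'E'
from h import *
s=telemetry.observe(); print(np.round(s['position'],4),np.round(s['force'],1))
for n in('top','side'):
    f,*_=measure(n); handles(f,n)
E
```

```text
[ 0.5559 -0.0723  0.127 ] [-0.1  0.4 -0.4]
stripe area 255 box [208 170  48  13] c [0.6357 0.1132 0.003 ] ang -8.44 len 0.1884
pin area 201 box [254 178  14  19] c [0.5839 0.0014 0.038 ] ang -70.81 len 0.078
top across offset pin->stripe mm 34.9 angle diff (pin-stripe) -62.36
top handle area 82 uv [243.5 182.9] across mm -25.3 along 139.1
top handle area 62 uv [319.1 199.2] across mm -32.7 along -155.1
top handle area 1 uv [263. 184.] across mm -15.1 along 64.9
stripe area 730 box [271 171  20 107] c [ 0.5966 -0.1218  0.003 ] ang -10.78 len 0.5788
pin area 771 box [259 182  27  51] c [ 0.573  -0.0752  0.038 ] ang -12.82 len 0.283
side across offset pin->stripe mm 32.0 angle diff (pin-stripe) -2.04
side handle area 705 uv [282.6 213.8] across mm 4.6 along -37.5
side handle area 152 uv [267.7 234.1] across mm -32.0 along -143.9
side handle area 42 uv [271.  211.2] across mm -32.7 along -27.1
```

>>> apply_moves([
  [0,0,2.5,0],
  [0,0,5,0],
  [0,0,6.2,0],
  [0,0,6.6,0],
  [0,0,6.8,0],
  [0,0,6.9,0],
  [0,0,7,0],
  [0,0,7.05,0],
  [0,0,7.1,0],
  [0,0,7.1,0],
])

```text
clock: 13.32
position: [0.5572, -0.0727, 0.0584]
tool_rot: [3.141, 0.003, 2.935]
force: [-2.8, -1.7, 19.4]
grip_width: 0.0854
```

>>> apply_moves([
  [-0.1,0,0,0],
  [-0.3,0,0,-0.002],
  [-0.6,0,0,-0.003],
  [-0.95,0,0,-0.005],
  [-1.3,0,0,-0.007],
  [-1.65,0,0,-0.009],
  [-2,0,0,-0.01],
  [-2.35,0,0,-0.012],
  [-2.7,0,0,-0.014],
  [-3.05,0,0,-0.016],
])

```text
clock: 14.15
position: [0.5885, -0.0792, 0.0596]
tool_rot: [3.141, 0.006, 2.95]
force: [-0.6, 0.2, 28.2]
grip_width: 0.0854
```

>>> apply_moves([
  [-0.35,0,0,-0.002],
  [-0.7,0,0,-0.004],
  [-1.05,0,0,-0.006],
  [-1.4,0,0,-0.008],
  [-1.75,0,0,-0.01],
  [-2.1,0,0,-0.012],
  [-2.4,0,0,-0.014],
  [-2.7,0,0,-0.014],
  [-2.95,0,0,-0.014],
  [-3.05,0,0,-0.014],
])

```text
clock: 14.98
position: [0.6176, -0.0849, 0.0586]
tool_rot: [3.141, 0.004, 2.965]
force: [1.2, -2.0, 13.3]
grip_width: 0.0852
```

>>> apply_moves([
  [0,0,0,0],
  [0,0,-0.5,0],
  [0,0,-1.5,0],
  [0,0,-3,0],
  [0,0,-5,0],
  [0,0,-7.5,0],
  [2,0,-10,0],
  [5,0,-12,0],
  [8,0,-13,0],
  [10,0,-13,0],
])

```text
clock: 15.82
position: [0.5158, -0.0666, 0.1894]
tool_rot: [3.141, 0.003, 2.965]
force: [0.7, -0.0, 0.7]
grip_width: 0.0856
```

```bash
python3 - <<'E'
from h import *
s=telemetry.observe(); print(np.round(s['position'],4),np.round(s['force'],1))
for n in('top','side'):
    f,*_=measure(n); handles(f,n)
E
```

```text
[ 0.5158 -0.0666  0.1894] [ 0.7 -0.   0.7]
stripe area 211 box [208 170  47  14] c [0.6327 0.1152 0.003 ] ang -12.71 len 0.1862
pin area 152 box [255 171  12  17] c [ 6.16e-01 -4.00e-04  3.80e-02] ang 69.14 len 0.0675
top across offset pin->stripe mm -9.2 angle diff (pin-stripe) 81.84
top handle area 81 uv [244.9 177.2] across mm -1.9 along 138.1
top handle area 67 uv [320.5 192.6] across mm -6.6 along -156.4
top handle area 3 uv [252. 184.] across mm -23.2 along 106.3
stripe area 330 box [271 236  14  42] c [ 0.5689 -0.2727  0.003 ] ang -12.74 len 0.1791
pin area 806 box [269 183  25  52] c [ 0.6017 -0.0829  0.038 ] ang -12.09 len 0.2865
side across offset pin->stripe mm 9.8 angle diff (pin-stripe) 0.65
side handle area 311 uv [279.4 240.1] across mm 3.7 along -167.8
side handle area 131 uv [285.6 208.2] across mm 12.1 along -5.9
side handle area 128 uv [286.7 179.6] across mm 5.6 along 171.4
```

>>> apply_moves([
  [0,2.5,-1,0],
  [0.5,6,-2,0],
  [1,9.5,-3,0],
  [1.5,13,-4,0],
  [2,16.5,-5,0],
  [3,20,-6,0],
  [4,23.5,-6,0],
  [5,27,-6,0],
  [6,30.5,-6,0],
  [6,33,-6,0],
])

```text
clock: 16.75
position: [0.5144, 0.2726, 0.2473]
tool_rot: [3.14, -0.0, 2.969]
force: [0.1, 0.3, 0.0]
grip_width: 0.0853
```

```bash
python3 - <<'E'
from h import *
s=telemetry.observe(); print(np.round(s['position'],4),np.round(s['force'],1))
for n in('top','side'):
    f,c,a,p,b=measure(n)
    print('offset vs known stripe', 1e3*(np.array([.6002,-.0775])-p[:2])@[.984,-.178], b+10.24)
    im=cv2.resize(f['color'][135:255,190:365] if n=='top' else f['color'][150:285,210:335],None,fx=4,fy=4,interpolation=cv2.INTER_CUBIC)
    cv2.imwrite(f'pics/{n}3.png',im[:,:,::-1])
E
```

```text
[0.5144 0.2726 0.2473] [0.1 0.3 0. ]
stripe area 216 box [208 170  47  14] c [0.6327 0.1147 0.003 ] ang -12.55 len 0.1871
pin area 906 box [255 171  54  26] c [ 0.5989 -0.0839  0.038 ] ang -11.48 len 0.2083
top across offset pin->stripe mm -10.3 angle diff (pin-stripe) 1.07
offset vs known stripe 0.09997726600484871 -1.2408415572341838
stripe area 326 box [271 235  14  43] c [ 0.5694 -0.2706  0.003 ] ang -12.82 len 0.1839
pin area 787 box [269 183  25  52] c [ 0.6015 -0.0833  0.038 ] ang -12.08 len 0.2854
side across offset pin->stripe mm 10.2 angle diff (pin-stripe) 0.74
offset vs known stripe -2.329849300247451 -1.8391434749795899
```

View pics/top3.png

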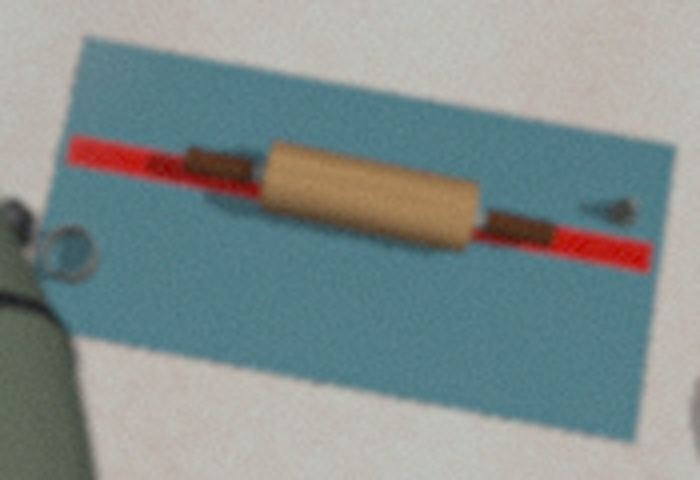

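```bash
python3 - <<'E'
from h import *
f=cams.grab_frame('top'); print([np.round(cams.pinpoint('top',o)[:1][0]['uv'],1) if cams.pinpoint('top',o) else None for o in('cutter','nozzle')], np.round(telemetry.observe()['qd'],3))
print(workorder.job_done())
E
```

```text
[array([207.8, 197.1]), array([342.7, 187.7])] [ 0.004 -0.003 -0.004  0.001 -0.001 -0.002 -0.001]
the job is handed in; nothing more can be done
None
```

I rolled the pin onto the red stripe in three strokes, with the open fingertips pressing lightly on top of the barrel (up to about 38 N read). I then lifted off, moved the arm clear and handed the job in at about 17 s.

**Position:** in the last check the middle line of the pin was 0.1 mm from the stripe's centre line by the top camera. The side camera put it about 2.3 mm past. The two differ by about as much as the calibration allows.

**Angle:** the pin is still turned about 1.2° (top camera) to 1.8° (side camera) from the stripe, much as it started. I tried to turn it with small wrist twists during two of the strokes, but the angle barely changed. I left it, because the whole pin still lies within the stripe's width.

**Other objects:** the cutter and nozzle were found within 1 to 2 pixels of where they started. I did not re-measure the jar, mug, bowl, scraper or tin; the tool passed well above the height of the jar and mug. The side camera's final picture was measured but not viewed.

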